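Close, tray up and stamp off a batch of squeeze bottles

ROBOT

A 6-joint arm with a two-finger parallel gripper is mounted at the origin on the work surface; the furniture and walls round the work are solid. World frame = base frame: x ahead of the robot, y to its left, z up, the work surface at z = 0. Lengths are in mm, angles in rad, forces in N, time in s.
With the tool pointing down it reaches from about 375 to 825 mm from the base axis. Payload 5.5 kg.
Tool frame: the origin (TCP) lies on the front face of the gripper's body, between the roots of the fingers; the fingertips stand 73 mm ahead of it and the grasp point (between the pads) lies 54 mm ahead of it; z points along the fingers, y is the line along which they close (so a half turn about z gives the same grasp; the last joint's range is limited). The gripper opens to 85 mm and grips with 20 to 120 N. Pads are 22 mm wide; open, the fingers measure 114 mm over their backs; the gripper's body (76 mm by 85 mm) begins 54 mm behind the grasp point. The pads swing forward as they close: fully open they stand 13 mm farther back than shut.
Start: joints at [-1.125, 0.314, -0.047, 1.21, 0, 1.571], TCP at [258.704, -541.357, 303.899] pointing down, gripper open.
Joint ranges: [-2.67, 2.67], [-0.69, 1.73], [-1.03, 1.25], [-2.08, 2.16], [-1.42, 1.45], [-3.14, 3.14]. Speed limits (rad/s): [2.39, 2.39, 3.01, 3.14, 3.14, 3.14].

INTERFACE

Orientations are given as a unit quaternion [w, x, y, z].
In Python, from workcell import * gives the robot as it stands.
- The arm moves only by the tool send_rows, never from a script. Its argument "steps" is text: rows parted by semicolons, each of 5 numbers parted by spaces: the shift along the tool's x, y, z in m, then the turn about the tool's z in degrees, then the finger opening in m, from 0 to 0.0854. In form: dx dy dz yaw hand; .... A call has 1 to 12 rows; each row is the pose to reach, as a shift and turn from the pose commanded when the call began, along the tool's axes at that moment; what a row does not reach only later rows make up. A row lasts 1/8 s, in which the tool goes at most 62.5 mm and 10.7 degrees, less where a joint would pass 70% of its speed; a pose out of reach is approached as far as the arm can. A call with a gripper value outside its range is refused whole. The fingers move at their own pace and stop on an object; "newtons" is the grip in N (left out, the last holds). Time passes only in rows, so rows that repeat a pose let the fingers close. It gives the time, the measured TCP pose, the force, the opening and the grip force at its end, in the units of the state.
- state(): the state, without advancing time (a new reading comes with each control period).
- grab_frame(name): name is "side" or "top"; returns a dict with "img" (420x560x3 uint8, red, green, blue), "camera_matrix" (3x3 intrinsics, pixels), "distortion" ([k1, k2, p1, p2, k3] as OpenCV has them; the pictures are not rectified), "view" (4x4, takes a point from world to camera coordinates). Camera axes: x right, y down, z forward; pixel columns grow to the right and rows downward; lengths in mm; the calibration is good to about 2 mm. A picture is of the moment at which its call begins. There is no depth.
- finish_job(): hands the job in; it is judged then, once.
The state is a dict: "clock": time; "joints": joint angles; "qd": joint speeds; "tau": joint torques, N m; "ee_pos": TCP position; "tool_rot": TCP orientation; "force": force on the tool from outside, world axes, zero at the start; "torque": the same for the moment, N m; "width": finger opening in mm; "grip_force": force on a finger pad.
Only numpy, scipy, OpenCV 4.12 (cv2) and the standard library are available. Lean on these libraries where they do the work, as an engineer would, in place of code of your own. Each camera call takes 0.05 s, during which the arm holds its last target. There are 200 camera calls.

TASK

Close the batch for storage: press the push-pull cap of every squeeze bottle fully home and stand all the bottles upright in the tray. Once they are all in, lay the plywood tally flat on the stamp press with its paper field centred under the die, press the treadle right down to its stop and let it come up again, then lay the stamped tally flat inside the tray with the bottles. Leave the other things on the table where they are.

Things in the scene. Friction and masses are not known exactly. Their poses are not given: they have to be found in the camera images.
- bottle_a: one of up to four like squat white squeeze bottles with a paper band, 44 mm in diameter and 44 mm tall to the start of the shoulder, which narrows to 26 mm at 53 mm height; 74 mm tall over all with the cap home, up to 84 mm with the cap up; about 0.13 kg. Origin: centre of the underside, z up along the bottle. May be absent.
- cap_a (a joint): captive grey push-pull cap of bottle_a (26 mm in diameter, ribbed), sliding along the bottle's axis: 0 = pressed fully home, up to 0.010 m = pulled up. A detent holds it wherever it is left: it moves when pushed or pulled with more than about 5 N.
- cap_a_top (a point): centre of the top (a flat 14 mm wide on a low cone) of the cap of bottle_a; 74 mm above the bottle's underside when the cap is home.
- bottle_b: one of up to four like squat white squeeze bottles with a paper band, 44 mm in diameter and 44 mm tall to the start of the shoulder, which narrows to 26 mm at 53 mm height; 74 mm tall over all with the cap home, up to 84 mm with the cap up; about 0.13 kg. Origin: centre of the underside, z up along the bottle. May be absent.
- cap_b (a joint): captive grey push-pull cap of bottle_b (26 mm in diameter, ribbed), sliding along the bottle's axis: 0 = pressed fully home, up to 0.010 m = pulled up. A detent holds it wherever it is left: it moves when pushed or pulled with more than about 5 N.
- cap_b_top (a point): centre of the top (a flat 14 mm wide on a low cone) of the cap of bottle_b; 74 mm above the bottle's underside when the cap is home.
- bottle_c: one of up to four like squat white squeeze bottles with a paper band, 44 mm in diameter and 44 mm tall to the start of the shoulder, which narrows to 26 mm at 53 mm height; 74 mm tall over all with the cap home, up to 84 mm with the cap up; about 0.13 kg. Origin: centre of the underside, z up along the bottle. May be absent.
- cap_c (a joint): captive grey push-pull cap of bottle_c (26 mm in diameter, ribbed), sliding along the bottle's axis: 0 = pressed fully home, up to 0.010 m = pulled up. A detent holds it wherever it is left: it moves when pushed or pulled with more than about 5 N.
- cap_c_top (a point): centre of the top (a flat 14 mm wide on a low cone) of the cap of bottle_c; 74 mm above the bottle's underside when the cap is home.
- bottle_d: one of up to four like squat white squeeze bottles with a paper band, 44 mm in diameter and 44 mm tall to the start of the shoulder, which narrows to 26 mm at 53 mm height; 74 mm tall over all with the cap home, up to 84 mm with the cap up; about 0.13 kg. Origin: centre of the underside, z up along the bottle. May be absent.
- cap_d (a joint): captive grey push-pull cap of bottle_d (26 mm in diameter, ribbed), sliding along the bottle's axis: 0 = pressed fully home, up to 0.010 m = pulled up. A detent holds it wherever it is left: it moves when pushed or pulled with more than about 5 N.
- cap_d_top (a point): centre of the top (a flat 14 mm wide on a low cone) of the cap of bottle_d; 74 mm above the bottle's underside when the cap is home.
- tray: dark shallow work tray, fixed to the table: outside 188 x 253 mm (its x, y), rim 17 mm high, inner floor 166 x 232 mm, 2 mm above the tray's underside. Origin: centre of the underside, z up.
- tally: plywood job tally, a bar of 150 x 40 x 12 mm (its x, y, z), 0.06 kg. Origin: centre of the underside, x toward the end with the square paper field (stamping end); a dark dot marks the other end.
- tally_mark (a point): centre of the paper field on top of the tally: 55 mm from the tally's centre toward +x, 12 mm above its underside.
- stamp_press: grey bench stamp press, fixed. Origin: on the table under the die's axis; x points away from the operator to the column, z up. Open flat bed x -130 to +90, y -50 to +50 mm, 12 mm thick; the head overhangs it from x = -22 mm back, top 117 mm up; raised die 40 mm above the table; column from x = +47 mm back. The tally goes in from the open front (-x), lengthwise along x. Treadle at the -y side.
- stamp_bed (a point): point on top of the bed (12 mm above the table) on the die's axis. Two guide strips stand 10 mm above the bed along its sides, 64 mm apart inside (y = -32 and +32 mm, 8 mm thick) from x = -70 to +40 mm of the press; the 40 mm wide tally lies between them with play.
- treadle (a joint): sprung treadle plate (170 x 56 mm) beside the press bed, hinged at its far end, its front end raised toward the operator: 0 = up at rest, 0.25 rad = down at its stop, which brings the die down onto the tally. It springs back when released. On the pad it takes about 1 N to start and 7 N at the stop.
- treadle_pad (a point): centre of the top of the rubber pad (60 x 50 mm) on the treadle's front end; about 68 mm above the table at rest, moves down about 33 mm to the stop, on an arc about the hinge, which lies 131 mm farther along the press's +x and 34 mm above the table.
- masking_tape: roll of masking tape, 96 mm wide, 25 mm tall, bystander; origin at the centre of its underside.
- eraser: eraser 23 x 45 x 13 mm, bystander; origin at the centre of its underside.
- glue_tube: dark blue tube 51 x 181 x 34 mm, bystander; origin at the centre of its underside.
Things that resemble listed ones, but are neither listed nor needed, are in the scene too. What is shaped like the bottle_a but orange or red is not meant.

How it is judged (in metres and radians):
On the way, in this order (a step that is already met when the one before it is completed fails the run):
1. every bottle stands upright in the tray, let go, its cap pressed home (x of bottle_a in the frame of tray between -0.07 and 0.07 m and y of bottle_a in the frame of tray between -0.105 and 0.105 m and z of each of bottle_a, bottle_b, bottle_c, bottle_d in the frame of tray below 0.008 m and angle between each of bottle_a, bottle_b, bottle_c, bottle_d's own z axis and vertical below 0.12 rad and value of joint each of cap_a, cap_b, cap_c, cap_d below 0.002 m and linear speed of each of bottle_a, bottle_b, bottle_c, bottle_d below 0.02 m/s and contact force between each of bottle_a, bottle_b, bottle_c, bottle_d and the fingers below 0.1 N and x of bottle_b in the frame of tray between -0.07 and 0.07 m and y of bottle_b in the frame of tray between -0.105 and 0.105 m and x of bottle_c in the frame of tray between -0.07 and 0.07 m and y of bottle_c in the frame of tray between -0.105 and 0.105 m and x of bottle_d in the frame of tray between -0.07 and 0.07 m and y of bottle_d in the frame of tray between -0.105 and 0.105 m), for 0.2 s.
2. the treadle is at its stop while the tally lies flat on the bed with its paper field under the die (horizontal distance between tally_mark and stamp_bed below 0.012 m and height (world z) of tally_mark below 0.03 m and angle between tally's own z axis and vertical below 0.12 rad and value of joint treadle above 0.225 rad), for 0.1 s.
At the end, for the whole second after the job is handed in: Every bottle present stands upright (within 0.12 rad) on the tray floor, cap within 2 mm of home; the tally, stamped with its field within 12 mm of the die axis and the treadle past 0.225 rad, lies flat (0.12 rad) on the tray floor; treadle up (below 0.04 rad); all let go, at rest (all of step 1 and x of tally in the frame of tray between -0.075 and 0.075 m and y of tally in the frame of tray between -0.11 and 0.11 m and z of tally in the frame of tray below 0.008 m and angle between tally's own z axis and vertical below 0.12 rad and linear speed of tally below 0.02 m/s and value of joint treadle below 0.04 rad); the robot touches nothing.
It fails at once if a bystander (tape roll, eraser, dark blue tube) is moved more than 4 cm (distance of any of masking_tape, eraser, glue_tube from where it was at the start of the episode above 0.04 m).
Of bottle_a, bottle_b, bottle_c, bottle_d only 3 to 4 are there at a start; the rules pass over those that are not, and their reading is None.
At some moment in a run one of bottle_a, bottle_b, bottle_c, bottle_d, tally may be knocked a few centimetres aside while the robot is not near it.
It also fails if it takes over 192 s, if anything falls off the work surface, if the arm or the gripper's body presses on something with over 40 N, if the wrist force passes 120 N, or if a joint passes its speed limit or range.

## Working session

There is one attempt and no reset: what is moved stays moved. The work goes in short steps, Python scripts to look and compute and a tool call to move; the robot and the scene stay as the last step left them, time stands still between calls to the robot, and variables do not carry over. Pictures are saved under pics/ and viewed, at most 14 in all, crops included, and the job is handed in when it is done.

Besides the shell and the picture viewer there is one more tool, called after "Request:" by a JSON object that holds its "method" and its "body". send_rows: Moves the arm, as the interface text tells. Its arguments: {"type":"object","properties":{"steps":{"type":"string"},"newtons":{"type":"number"}},"required":["steps"]}

```bash
mkdir -p pics; ls; cat > h.py <<'E'
from workcell import *
import numpy as np, cv2
def look(n, fn=None):
    f=grab_frame(n)
    if fn: cv2.imwrite('pics/'+fn, cv2.cvtColor(f['img'],cv2.COLOR_RGB2BGR))
    return f
def ray(f,uv,z):
    K=np.array(f['camera_matrix'],float);D=np.array(f['distortion'],float);V=np.array(f['view'],float)
    p=cv2.undistortPoints(np.array(uv,float).reshape(-1,1,2),K,D).reshape(-1,2)
    R,t=V[:3,:3],V[:3,3]; c=-R.T@t
    d=np.c_[p,np.ones(len(p))]@R
    return c+d*((z-c[2])/d[:,2])[:,None]
def proj(f,P):
    V=np.array(f['view'],float)
    return cv2.projectPoints(np.array(P,float).reshape(-1,1,3),cv2.Rodrigues(V[:3,:3])[0],V[:3,3],np.array(f['camera_matrix'],float),np.array(f['distortion'],float))[0].reshape(-1,2)
E
python3 - <<'E'
from h import *
for n in('top','side'):
    f=look(n,n+'0.png'); V=np.array(f['view']); print(n,-V[:3,:3].T@V[:3,3], f['camera_matrix'])
print(state())
E
```

```text
pics
top [ 443.36432495   22.11191829 1065.27248369] [[405.62447832   0.         278.98449873]
 [  0.         405.62447832 213.92764707]
 [  0.           0.           1.        ]]
side [ 532.3126976  -968.08442469  605.76680617] [[462.24876572   0.         277.63938727]
 [  0.         462.24876572 215.27818521]
 [  0.           0.           1.        ]]
{'clock': 0.1, 'joints': array([-1.12497390e+00,  3.14136322e-01, -4.79943667e-02,  1.21020575e+00,
       -2.67878192e-05,  1.57077204e+00]), 'qd': array([-0.00069881, -0.00062638,  0.00094547, -0.00191088, -0.00040778,
        0.00019834]), 'tau': array([ 5.05140633e-04, -5.40766919e+01,  3.40540802e+01,  1.12067460e-02,
        1.02024351e-04, -8.12507011e-06]), 'ee_pos': array([ 258.53305171, -540.97859287,  303.12538338]), 'tool_rot': array([-7.48045736e-04,  9.75255026e-01,  2.21081525e-01, -1.83289788e-04]), 'force': array([0.85581238, 1.05705438, 0.40588687]), 'torque': array([ 0.00792619, -0.00371336, -0.04343841]), 'grip_force': 0.0, 'width': 85.32556598003715}
```

View pics/top0.png

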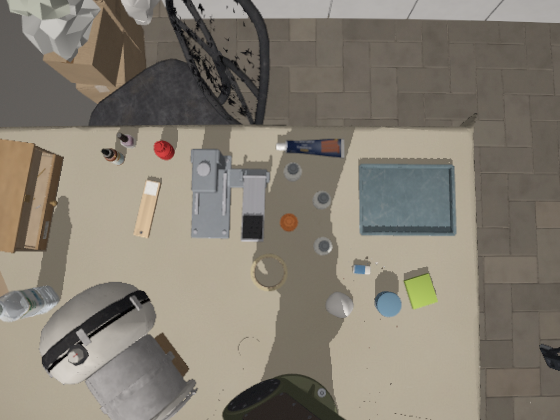

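View pics/side0.png

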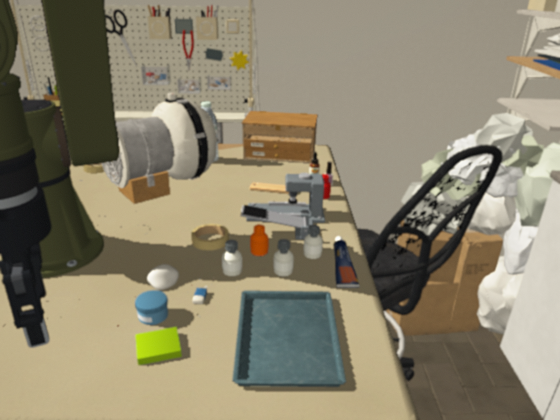

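The top view shows the tray at right (407,200), three white bottles at (293,170), (323,199) and (323,245), and an orange decoy at (289,222). The press is at (210,195) with its treadle pad at (252,227), and the tally is at (147,208) with its paper end up. The side view shows the same three bottles at (232,258), (283,258) and (313,243).

```bash
python3 - <<'E'
import cv2,numpy as np
t=cv2.imread('pics/top0.png'); s=cv2.imread('pics/side0.png')
a=cv2.resize(t[135:275,255:355],None,fx=4,fy=4,interpolation=cv2.INTER_CUBIC)
b=cv2.resize(s[215:290,200:350],None,fx=2.6,fy=2.6,interpolation=cv2.INTER_CUBIC)
c=cv2.resize(t[140:245,125:275],None,fx=2.6,fy=2.6,interpolation=cv2.INTER_CUBIC)
o=np.zeros((600,800,3),np.uint8); o[:560,:400]=a; o[:195,400:790]=b; o[200:473,400:790]=c
cv2.imwrite('pics/c0.png',o)
E
```

```text
(no output)
```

View pics/c0.png

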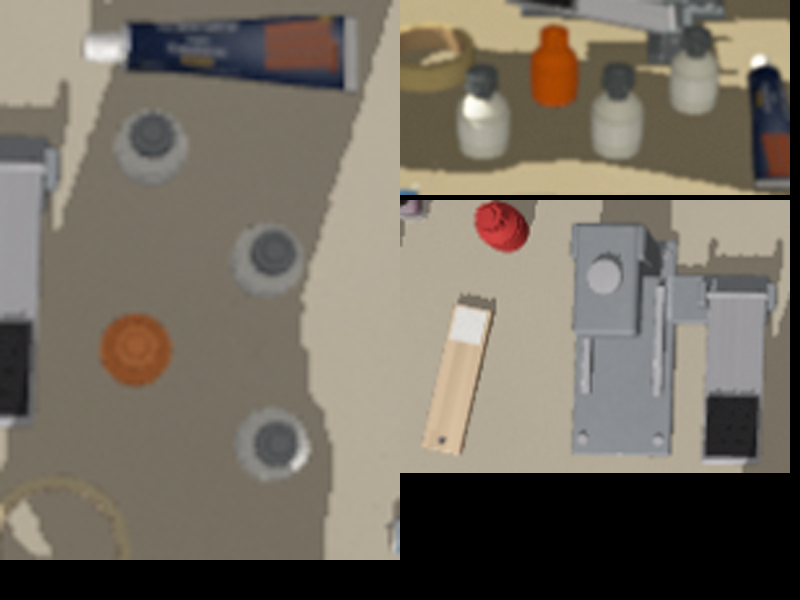

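```bash
cat >> h.py <<'E'
def tri(f1,uv1,f2,uv2):
    A=[]
    for f,uv in((f1,uv1),(f2,uv2)):
        a=ray(f,[uv],0)[0]; b=ray(f,[uv],100)[0]; d=(b-a)/np.linalg.norm(b-a); A.append((a,np.eye(3)-np.outer(d,d)))
    M=A[0][1]+A[1][1]; x=np.linalg.solve(M,A[0][1]@A[0][0]+A[1][1]@A[1][0])
    return x,[float(np.linalg.norm(P@(x-a))) for a,P in A]
def blobs(f,m,z,amin=20):
    n,_,st,c=cv2.connectedComponentsWithStats(m.astype(np.uint8))
    return [(c[i].round(1),st[i].tolist(),ray(f,[c[i]],z)[0].round(0)) for i in range(1,n) if st[i,4]>=amin]
E
python3 - <<'E'
from h import *
f=look('top'); im=f['img']
hsv=cv2.cvtColor(im,cv2.COLOR_RGB2HSV).astype(int)
# tray
m=(hsv[...,2]<130)&(hsv[...,0]>90)&(hsv[...,0]<112)&(hsv[...,1]>50); m[:,:350]=0; m[250:]=0;m[:150]=0
n,l,st,c=cv2.connectedComponentsWithStats(m.astype(np.uint8)); i=1+np.argmax(st[1:,4])
p=cv2.findContours((l==i).astype(np.uint8),0,2)[0][0]
r=cv2.minAreaRect(p); print('tray',r,ray(f,cv2.boxPoints(r),17).round(0).tolist())
# tally
m=np.zeros(im.shape[:2],np.uint8); sub=(hsv[...,2]>195); m[175:245,130:165]=sub[175:245,130:165]
n,l,st,c=cv2.connectedComponentsWithStats(m); i=1+np.argmax(st[1:,4])
p=cv2.findContours((l==i).astype(np.uint8),0,2)[0][0]; r=cv2.minAreaRect(p); print('tally',r,ray(f,cv2.boxPoints(r),12).round(0).tolist())
# treadle pad
m=np.zeros(im.shape[:2],bool); m[205:250,235:270]=(hsv[...,2]<60)[205:250,235:270]
print('pad',blobs(f,m,68))
print(hsv[[170,199,245],[293,323,323]], hsv[200,395:415:6], hsv[200,147])
for k in [(293,170),(323,199),(323,245)]:print(ray(f,[k],74).round(0))
E
```

```text
tray ((449.5, 173.0), (1.0, 0.0), 180.0) [[637.0, -413.0, 17.0], [637.0, -413.0, 17.0], [637.0, -410.0, 17.0], [637.0, -410.0, 17.0]]
tally ((146.02066040039062, 208.82540893554688), (14.353665351867676, 56.29212951660156), 12.757532119750977) [[470.0, 419.0, 12.0], [616.0, 390.0, 12.0], [607.0, 353.0, 12.0], [462.0, 381.0, 12.0]]
pad [(array([252.2, 226.5]), [243, 216, 20, 23, 426], array([491., 100.,  68.]))]
[[110   9  81]
 [100   9  88]
 [100   8  92]] [[ 96  41 118]
 [ 96  40 120]
 [ 96  39 123]
 [ 98  38 127]] [ 16  68 198]
[[631.   1.  74.]]
[[560. -73.  74.]]
[[447. -73.  74.]]
```

The crop shows all three caps sitting off-centre from their bodies, which is just perspective. The cap tops are at top pixels (293.2,168.5), (323.7,197.5) and (324.2,245.7), and at side pixels (314,226.5), (284,241) and (231.5,241).

```bash
python3 - <<'E'
from h import *
f=look('top'); s=look('side'); im=f['img']
hsv=cv2.cvtColor(im,cv2.COLOR_RGB2HSV).astype(int)
for n,a,b in (('b1',(293.2,168.5),(314.2,226.5)),('b2',(323.7,197.5),(284.2,241)),('b3',(324.2,245.7),(231.5,241))):
    x,e=tri(f,a,s,b); print(n,x.round(1),np.round(e,1), ray(f,[a],79)[0].round(1))
print('tray',ray(f,[(359,165),(454,165),(455,235),(359,235)],17).round(0).tolist())
for n in range(1): 
    print('tape,eraser,decoy',ray(f,[(268,272),(361,269),(289,222)],20).round(0).tolist())
# press: knob on head (604-400)/2.6+125, (275-200)/2.6+140 ; bed corners
c=lambda u,v:((u-400)/2.6+125,(v-200)/2.6+140)
print('bed front corners',ray(f,[c(572,454),c(671,454)],12).round(1).tolist())
print('screws',ray(f,[c(583,439),c(658,439)],12).round(1).tolist())
print('strips L top/bot, R top/bot',ray(f,[c(586,338),c(586,393),c(659,287),c(657,395)],22).round(1).tolist())
print('head front corners',ray(f,[c(574,331),c(637,334)],117).round(1).tolist())
E
```

```text
b1 [6.355e+02 3.000e-01 7.530e+01] [0.7 0.7] [6.341e+02 4.000e-01 7.900e+01]
b2 [562.8 -74.5  78.4] [0.1 0.1] [562.7 -74.5  79. ]
b3 [445.  -75.7  77.2] [0.1 0.1] [445.1 -75.5  79. ]
tray [[656.0, -173.0, 17.0], [658.0, -424.0, 17.0], [474.0, -422.0, 17.0], [473.0, -172.0, 17.0]]
tape,eraser,decoy [[377.0, 62.0, 20.0], [386.0, -175.0, 20.0], [506.0, 9.0, 20.0]]
bed front corners [[463.6, 264.0, 12.0], [464.3, 164.4, 12.0]]
screws [[478.7, 253.2, 12.0], [479.2, 177.7, 12.0]]
strips L top/bot, R top/bot [[579.5, 250.3, 22.0], [524.2, 249.0, 22.0], [631.4, 177.9, 22.0], [522.7, 177.9, 22.0]]
head front corners [[573.5, 240.7, 117.0], [570.9, 183.0, 117.0]]
```

Request:
{"method": "send_rows", "body": {"steps": "0 0 0 10 0.085; 0 0 0 20 0.085; 0 0 0 25.5 0.085; 0 0 0 25.5 0.085; 0 0 0 25.5 0.085", "newtons": 30}}

```text
clock: 0.88
ee_pos: [258.7, -541.3, 303.8]
tool_rot: [-0.0, 1.0, 0.001, -0.0]
force: [0.3, -0.0, -0.3]
width: 84.9
grip_force: 0.0
```

```bash
python3 -c "
from h import *
s=state();print(s['joints'].round(3),s['ee_pos'],s['tool_rot'].round(4),s['clock'])"
```

```text
[-1.125  0.314 -0.047  1.21  -0.     2.014] [ 258.67517517 -541.29559969  303.80378211] [-1.0e-04  1.0e+00  1.2e-03 -0.0e+00] 0.875
```

Request:
{"method": "send_rows", "body": {"steps": "0.05 -0.12 0.03 -30 0.085; 0.1 -0.24 0.07 -60 0.085; 0.15 -0.36 0.1 -90 0.085; 0.186 -0.466 0.13 -120 0.085; 0.186 -0.466 0.13 -120 0.085; 0.186 -0.466 0.13 -120 0.085; 0.186 -0.466 0.13 -120 0.085; 0.186 -0.466 0.13 -120 0.085; 0.186 -0.466 0.13 -120 0.085; 0.186 -0.466 0.13 -120 0.085; 0.186 -0.466 0.13 -120 0.085; 0.186 -0.466 0.13 -120 0.085"}}

```text
clock: 2.38
ee_pos: [444.4, -75.1, 174.0]
tool_rot: [0.0, 0.499, 0.866, 0.0]
force: [-0.5, 0.1, 0.1]
width: 84.7
grip_force: 0.0
```

Request:
{"method": "send_rows", "body": {"steps": "0 0 0 -20 0.085; 0 0 0 -40 0.085; 0 0 0 -60 0.085; 0 0 0 -60 0.085; 0 0 0 -60 0.085; 0 0 0 -60 0.085; 0 0 0 -60 0.085; 0 0 0 -60 0.085"}}

```text
clock: 3.38
ee_pos: [444.4, -75.3, 174.0]
tool_rot: [0.0, 0.001, 1.0, -0.0]
force: [-0.5, 0.3, 0.5]
width: 85.2
grip_force: 0.0
```

```bash
python3 -c "
from h import *
s=state();print(s['joints'].round(3),s['ee_pos'],s['tool_rot'].round(4),s['clock'],s['force'])
look('side','s1.png')
f=look('top','t1.png')"
```

```text
[-0.168  0.135 -0.589  0.847 -0.    -0.166] [444.37466169 -75.31429885 173.96340605] [ 1.e-04  1.e-03  1.e+00 -0.e+00] 3.375 [-0.50442993  0.30365999  0.50077743]
```

View pics/s1.png

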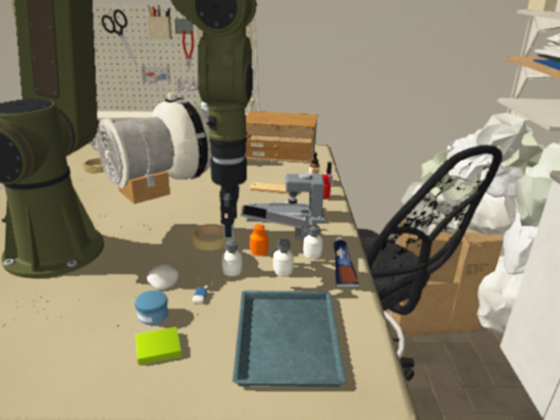

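The side view shows only three bottles and no fourth. The gripper is just above the near-left bottle at (232,258), with its fingertips at about (228,228).

```bash
python3 - <<'E'
from h import *
s=look('side'); im=s['img']
print(proj(s,[(444.4,-125,114),(444.4,-125,140),(445,-75.7,77),(445,-75.7,2),(445,-75.7,40)]).round(1))
hsv=cv2.cvtColor(im,cv2.COLOR_RGB2HSV).astype(int)
# white body column extents and finger column extents per row
for r in (255,260,265): 
    m=(hsv[r,:,2]>150)&(hsv[r,:,1]<45); u=np.where(m[215:250])[0]+215; print(r,u.min(),u.max())
for r in (205,215,225,232,237,243):
    u=np.where(hsv[r,210:250,2]<105)[0]+210; print(r,u.min() if len(u) else 0,u.max() if len(u) else 0)
E
```

```text
[[228.9 237.9]
 [228.5 227.1]
 [231.6 241.1]
 [232.5 269. ]
 [232.  255.1]]
255 224 238
260 224 238
265 223 239
205 221 236
215 221 249
225 224 232
232 224 249
237 210 248
243 232 248
```

Request:
{"method": "send_rows", "body": {"steps": "0 0 0.04 0 0.085; 0 0 0.08 0 0.085; 0 0 0.088 0 0.085; 0 0 0.09 0 0.085; 0 0 0.092 0 0.085; 0 0 0.094 0 0.085; 0 0 0.096 0 0.085;0 0 0.096 0 0.085"}}

```text
clock: 4.53
ee_pos: [445.2, -75.4, 78.5]
tool_rot: [0.001, -0.0, 1.0, -0.0]
force: [0.6, -0.4, 5.1]
width: 84.7
grip_force: 0.0
```

Request:
{"method": "send_rows", "body": {"steps": "0 0 0.001 0 0.085; 0 0 0.002 0 0.085; 0 0 0.003 0 0.085; 0 0 0.004 0 0.085; 0 0 0.004 0 0.085; 0 0 0.004 0 0.085"}}

```text
clock: 5.28
ee_pos: [444.3, -75.2, 73.8]
tool_rot: [-0.0, -0.0, 1.0, -0.0]
force: [1.0, -0.3, 4.3]
width: 85.2
grip_force: 0.0
```

Request:
{"method": "send_rows", "body": {"steps": "0 0 0.0005 0 0.085; 0 0 0.001 0 0.085;0 0 0.001 0 0.085"}}

```text
clock: 5.65
ee_pos: [445.2, -75.3, 73.5]
tool_rot: [0.001, -0.0, 1.0, -0.0]
force: [0.7, -0.4, 9.1]
width: 85.0
grip_force: 0.0
```

Request:
{"method": "send_rows", "body": {"steps": "0 0 -0.003 0 0.085; 0 0 -0.006 0 0.07; 0 0 -0.006 0 0.05; 0 0 -0.006 0 0.03; 0 0 -0.006 0 0.03; 0 0 -0.006 0 0.03; 0 0 -0.006 0 0.03; 0 0 -0.006 0 0.03; 0 0 -0.006 0 0.03; 0 0 -0.006 0 0.03", "newtons": 30}}

```text
clock: 6.9
ee_pos: [444.0, -75.2, 78.9]
tool_rot: [-0.0, -0.0, 1.0, 0.0]
force: [-3.0, 0.2, 5.2]
width: 43.3
grip_force: 30.5
```

Request:
{"method": "send_rows", "body": {"steps": "0 0 -0.04 0 0.03; 0 0 -0.09 0 0.03; -0.03 -0.05 -0.09 0 0.03; -0.06 -0.1 -0.09 0 0.03; -0.09 -0.15 -0.09 0 0.03; -0.12 -0.2 -0.09 0 0.03; -0.15 -0.25 -0.09 0 0.03; -0.171 -0.293 -0.09 0 0.03; -0.171 -0.293 -0.09 0 0.03; -0.171 -0.293 -0.09 0 0.03; -0.171 -0.293 -0.09 0 0.03; -0.171 -0.293 -0.09 0 0.03"}}

```text
clock: 8.4
ee_pos: [615.4, -367.1, 169.3]
tool_rot: [0.0, -0.001, 1.0, 0.0]
force: [0.3, -0.2, -1.6]
width: 43.3
grip_force: 31.4
```

```bash
python3 -c "
from h import *
s=state();print(s['joints'].round(3),s['ee_pos'],s['width'],s['force'])
look('side','s2.png')"
```

```text
[-0.538  0.604  0.086  1.053  0.    -0.54 ] [ 615.43945965 -367.0516456   169.28221044] 43.30615543789837 [ 0.26834712 -0.1701365  -1.59991343]
```

View pics/s2.png

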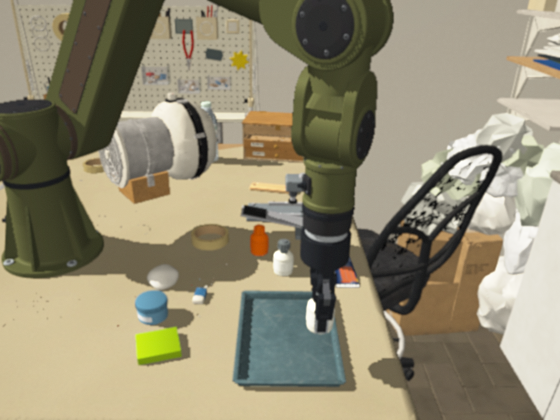

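The bottle is held at (319,318), above the far-right end of the tray.

Request:
{"method": "send_rows", "body": {"steps": "0 0 0.04 0 0.03; 0 0 0.075 0 0.03; 0 0 0.083 0 0.03; 0 0 0.086 0 0.03; 0 0 0.088 0 0.03; 0 0 0.088 0 0.03; 0 0 0.088 0 0.03"}}

```text
clock: 9.32
ee_pos: [616.0, -368.4, 81.8]
tool_rot: [0.001, -0.0, 1.0, -0.0]
force: [0.2, -0.9, -0.9]
width: 43.6
grip_force: 31.4
```

Request:
{"method": "send_rows", "body": {"steps": "0 0 0.001 0 0.03; 0 0 0.001 0 0.05; 0 0 0.001 0 0.056; 0 0 0.001 0 0.056; 0 0 0.001 0 0.056; 0 0 -0.02 0 0.056; 0 0 -0.06 0 0.056; 0 0 -0.09 0 0.085; 0.01 0.06 -0.09 0 0.085; 0.02 0.12 -0.09 0 0.085; 0.03 0.18 -0.09 0 0.085; 0.04 0.24 -0.09 0 0.085"}}

```text
clock: 10.82
ee_pos: [575.5, -126.5, 172.8]
tool_rot: [0.001, -0.0, 1.0, -0.0]
force: [1.4, 0.9, 0.5]
width: 84.9
grip_force: 0.0
```

```bash
cat >> h.py <<'E'
def caps(f,save=None):
    h=cv2.cvtColor(f['img'],cv2.COLOR_RGB2HSV).astype(int)
    m=(h[...,2]<105)&(h[...,1]<35); m[:, :280]=0; m[:,345:]=0; m[:155]=0; m[262:]=0
    return [b for b in blobs(f,m,79,60) if b[1][4]<250]
E
python3 - <<'E'
from h import *
s=state();print(s['ee_pos'],s['width'],s['force'])
f=look('top','t2.png')
for b in caps(f): print(b)
E
```

```text
[ 575.48026241 -126.49549455  172.78862244] 84.88747613569545 [1.35089969 0.85085933 0.52104587]
```

View pics/t2.png

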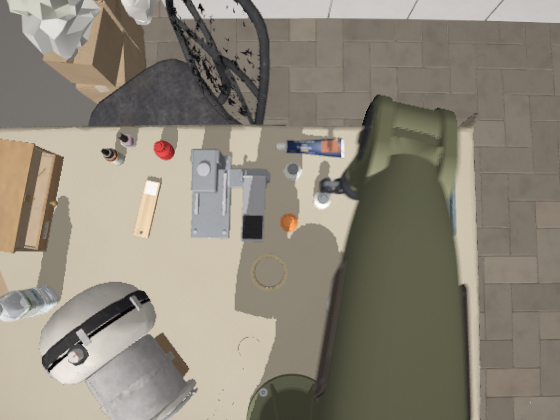

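The two remaining bottles are still in place at (293,170) and (323,200). The tally is unmoved.

Request:
{"method": "send_rows", "body": {"steps": "0.013 0.053 0 0 0.085; 0.013 0.053 0 0 0.085; 0.013 0.053 0 0 0.085; 0.013 0.053 0.04 0 0.085; 0.013 0.053 0.08 0 0.085; 0.013 0.053 0.088 0 0.085; 0.013 0.053 0.09 0 0.085; 0.013 0.053 0.092 0 0.085; 0.013 0.053 0.094 0 0.085;0.013 0.053 0.094 0 0.085"}}

```text
clock: 12.12
ee_pos: [563.5, -75.4, 78.2]
tool_rot: [0.001, -0.0, 1.0, -0.0]
force: [0.4, -1.0, 4.5]
width: 85.2
grip_force: 0.0
```

Request:
{"method": "send_rows", "body": {"steps": "0 0 0.001 0 0.085; 0 0 0.002 0 0.085; 0 0 0.003 0 0.085; 0 0 0.004 0 0.085; 0 0 0.004 0 0.085; 0 0 0.005 0 0.085; 0 0 0.005 0 0.085"}}

```text
clock: 13.0
ee_pos: [563.8, -75.5, 73.7]
tool_rot: [0.002, -0.0, 1.0, -0.0]
force: [-1.4, -1.7, 15.9]
width: 84.8
grip_force: 0.0
```

Request:
{"method": "send_rows", "body": {"steps": "0 0 -0.003 0 0.085; 0 0 -0.007 0 0.07; 0 0 -0.007 0 0.05; 0 0 -0.007 0 0.03; 0 0 -0.007 0 0.03; 0 0 -0.007 0 0.03; 0 0 -0.007 0 0.03; 0 0 -0.007 0 0.03; 0 0 -0.007 0 0.03; 0 0 -0.007 0 0.03", "newtons": 30}}

```text
clock: 14.25
ee_pos: [562.3, -75.2, 78.8]
tool_rot: [-0.0, -0.0, 1.0, -0.0]
force: [-0.4, 0.7, 0.8]
width: 43.4
grip_force: 30.4
```

Request:
{"method": "send_rows", "body": {"steps": "0 0 -0.04 0 0.03; 0 0 -0.09 0 0.03; -0.01 -0.05 -0.09 0 0.03; -0.02 -0.1 -0.09 0 0.03; -0.03 -0.15 -0.09 0 0.03; -0.04 -0.2 -0.09 0 0.03; -0.052 -0.223 -0.09 0 0.03; -0.052 -0.223 -0.09 0 0.03; -0.052 -0.223 -0.09 0 0.03; -0.052 -0.223 -0.09 0 0.03; -0.052 -0.223 -0.09 0 0.03"}}

```text
clock: 15.62
ee_pos: [614.5, -297.2, 169.1]
tool_rot: [-0.0, -0.001, 1.0, -0.0]
force: [-0.5, 1.1, -0.9]
width: 43.5
grip_force: 31.2
```

Request:
{"method": "send_rows", "body": {"steps": "0 0 0.04 0 0.03; 0 0 0.075 0 0.03; 0 0 0.083 0 0.03; 0 0 0.086 0 0.03; 0 0 0.088 0 0.03; 0 0 0.088 0 0.03; 0 0 0.089 0 0.03; 0 0 0.089 0 0.05; 0 0 0.089 0 0.056; 0 0 0.089 0 0.056;  0 0 0.089 0 0.056"}}

```text
clock: 17.0
ee_pos: [614.5, -298.1, 79.9]
tool_rot: [-0.0, -0.0, 1.0, 0.0]
force: [0.1, -0.2, 0.4]
width: 55.7
grip_force: 0.0
```

Request:
{"method": "send_rows", "body": {"steps": "0 0 -0.02 0 0.056; 0 0 -0.06 0 0.056; 0 0 -0.09 0 0.085; 0 0.06 -0.09 0 0.085; 0 0.12 -0.09 0 0.085; 0 0.18 -0.09 0 0.085;  0 0.24 -0.09 0 0.085; -0.01 0.297 -0.09 0 0.085; -0.02 0.297 -0.09 0 0.085; -0.02 0.297 -0.09 0 0.085; -0.02 0.297 -0.09 0 0.085; -0.02 0.297 -0.09 0 0.085"}}

```text
clock: 18.5
ee_pos: [634.0, -2.5, 170.0]
tool_rot: [-0.0, 0.001, 1.0, -0.0]
force: [0.2, 0.2, 0.3]
width: 85.3
grip_force: 0.0
```

```bash
python3 - <<'E'
from h import *
s=state();print(s['ee_pos'],s['width'],s['force'])
f=look('side','s3.png'); t=look('top','t3.png')
print(proj(f,[(635,0.3,76),(635,.3,0)]).round(1))
E
```

```text
[633.99104896  -2.45804653 169.96796455] 85.27710056745003 [0.16493215 0.15902204 0.3270491 ]
[[313.7 226.3]
 [312.  253.3]]
```

View pics/s3.png

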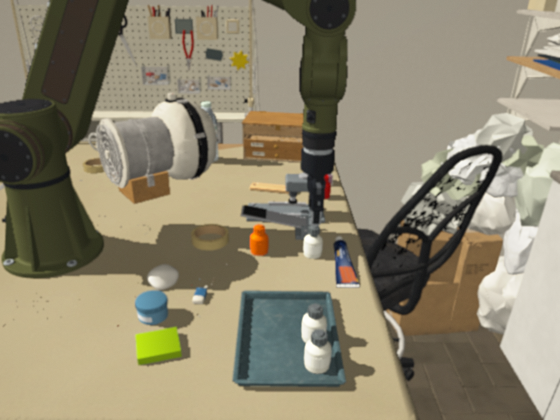

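Two bottles now stand upright in the tray, at (316,323) and (318,352). The third is unmoved at (313,243), with the gripper above it.

Request:
{"method": "send_rows", "body": {"steps": "0 0.003 0 0 0.085; 0 0.003 0.04 0 0.085; 0 0.003 0.08 0 0.085; 0 0.003 0.086 0 0.085; 0 0.003 0.088 0 0.085; 0 0.003 0.09 0 0.085; 0 0.003 0.092 0 0.085;0 0.003 0.092 0 0.085"}}

```text
clock: 19.6
ee_pos: [635.5, 1.9, 79.3]
tool_rot: [0.001, -0.0, 1.0, 0.0]
force: [0.3, -0.7, 5.5]
width: 85.1
grip_force: 0.0
```

Request:
{"method": "send_rows", "body": {"steps": "0 0 0.001 0 0.085; 0 0 0.002 0 0.085; 0 0 0.003 0 0.085; 0 0 0.004 0 0.085; 0 0 0.004 0 0.085; 0 0 0.005 0 0.085; 0 0 0.005 0 0.085"}}

```text
clock: 20.48
ee_pos: [635.2, 1.9, 73.6]
tool_rot: [0.001, -0.0, 1.0, -0.0]
force: [2.2, -1.1, 7.5]
width: 85.2
grip_force: 0.0
```

Next I press 1 mm further, grasp, and carry the bottle to (615,-228).

Request:
{"method": "send_rows", "body": {"steps": "0 0 0.0005 0 0.085; 0 0 0.001 0 0.085; 0 0 0.001 0 0.085"}}

```text
clock: 20.85
ee_pos: [635.5, 1.9, 73.5]
tool_rot: [0.001, -0.0, 1.0, 0.0]
force: [1.2, -0.1, 14.0]
width: 84.8
grip_force: 0.0
```

Request:
{"method": "send_rows", "body": {"steps": "0 0 -0.003 0 0.085; 0 0 -0.007 0 0.07; 0 0 -0.007 0 0.05; 0 0 -0.007 0 0.03; 0 0 -0.007 0 0.03; 0 0 -0.007 0 0.03; 0 0 -0.007 0 0.03; 0 0 -0.007 0 0.03; 0 0 -0.007 0 0.03; 0 0 -0.007 0 0.03", "newtons": 30}}

```text
clock: 22.1
ee_pos: [634.3, 1.9, 78.9]
tool_rot: [0.0, -0.0, 1.0, 0.0]
force: [0.5, -0.6, -1.4]
width: 43.0
grip_force: 30.9
```

Request:
{"method": "send_rows", "body": {"steps": "0 0 -0.04 0 0.03; 0 0 -0.09 0 0.03; 0.005 -0.05 -0.09 0 0.03; 0.01 -0.1 -0.09 0 0.03; 0.015 -0.15 -0.09 0 0.03; 0.02 -0.2 -0.09 0 0.03; 0.02 -0.229 -0.09 0 0.03; 0.02 -0.229 -0.09 0 0.03; 0.02 -0.229 -0.09 0 0.03; 0.02 -0.229 -0.09 0 0.03; 0.02 -0.229 -0.09 0 0.03"}}

```text
clock: 23.48
ee_pos: [614.6, -226.1, 169.0]
tool_rot: [-0.0, -0.001, 1.0, 0.0]
force: [-0.4, 0.4, -2.1]
width: 43.0
grip_force: 31.3
```

Request:
{"method": "send_rows", "body": {"steps": "0 -0.003 0.04 0 0.03; 0 -0.003 0.075 0 0.03; 0 -0.003 0.083 0 0.03; 0 -0.003 0.086 0 0.03; 0 -0.003 0.088 0 0.03; 0 -0.003 0.088 0 0.03; 0 -0.003 0.089 0 0.03; 0 -0.003 0.089 0 0.05; 0 -0.003 0.089 0 0.053; 0 -0.003 0.089 0 0.053;  0 -0.003 0.089 0 0.053"}}

```text
clock: 24.85
ee_pos: [614.5, -230.1, 79.9]
tool_rot: [0.0, -0.0, 1.0, -0.0]
force: [0.6, 0.5, 0.0]
width: 52.9
grip_force: 0.0
```

Request:
{"method": "send_rows", "body": {"steps": "0 0 -0.02 0 0.053; 0 0 -0.06 0 0.053; 0 0 -0.1 0 0.085; 0.02 0.06 -0.1 0 0.085; 0.04 0.12 -0.1 0 0.085; 0.06 0.18 -0.1 0 0.085;  0.08 0.24 -0.1 0 0.085; 0.1 0.3 -0.1 0 0.085; 0.1 0.3 -0.1 0 0.085; 0.1 0.3 -0.1 0 0.085"}}

```text
clock: 26.1
ee_pos: [514.4, 69.9, 180.1]
tool_rot: [0.0, -0.001, 1.0, -0.0]
force: [-0.1, 0.1, -0.3]
width: 85.0
grip_force: 0.0
```

```bash
python3 - <<'E'
from h import *
s=state();print(s['ee_pos'],s['joints'].round(3),s['clock'])
f=look('side'); t=look('top')
def up(i,r,k): return cv2.resize(cv2.cvtColor(i['img'],cv2.COLOR_RGB2BGR)[r[0]:r[1],r[2]:r[3]],None,fx=k,fy=k,interpolation=cv2.INTER_CUBIC)
a=up(t,(120,290,90,350),3); b=up(f,(285,395,225,350),2); c=up(t,(150,250,345,470),2)
o=np.zeros((600,800,3),np.uint8); o[:340,:520]=cv2.resize(a,(520,340)); o[345:565,:250]=b; o[345:545,260:510]=c
cv2.imwrite('pics/c4.png',o)
im=t['img'];hsv=cv2.cvtColor(im,cv2.COLOR_RGB2HSV).astype(int)
m=np.zeros(im.shape[:2],np.uint8); m[165:250,125:175]=((hsv[...,2]>190))[165:250,125:175]
n,l,st,c=cv2.connectedComponentsWithStats(m); i=1+np.argmax(st[1:,4]); p=cv2.findContours((l==i).astype(np.uint8),0,2)[0][0]
r=cv2.minAreaRect(p); print('tally',r,st[i],ray(t,cv2.boxPoints(r),12).round(0).tolist(),ray(t,[r[0]],12))
w=((l==i)&(hsv[...,1]<40)); print('paper',blobs(t,w,12,30))
E
```

```text
[514.44445108  69.88146666 180.05302033] [ 0.135  0.249 -0.43   0.891 -0.001  0.134] 26.1
tally ((149.5, 207.0), (84.0, 49.0), 90.0) [ 125  165   50   85 4000] [[655.0, 447.0, 12.0], [656.0, 315.0, 12.0], [434.0, 308.0, 12.0], [433.0, 438.0, 12.0]] [[543.39973432 376.49453714  12.        ]]
paper [(array([150.2, 206.9]), [125, 165, 50, 85, 3139], array([544., 375.,  12.])), (array([150.8, 187.8]), [144, 181, 14, 15, 169], array([594., 375.,  12.]))]
```

View pics/c4.png

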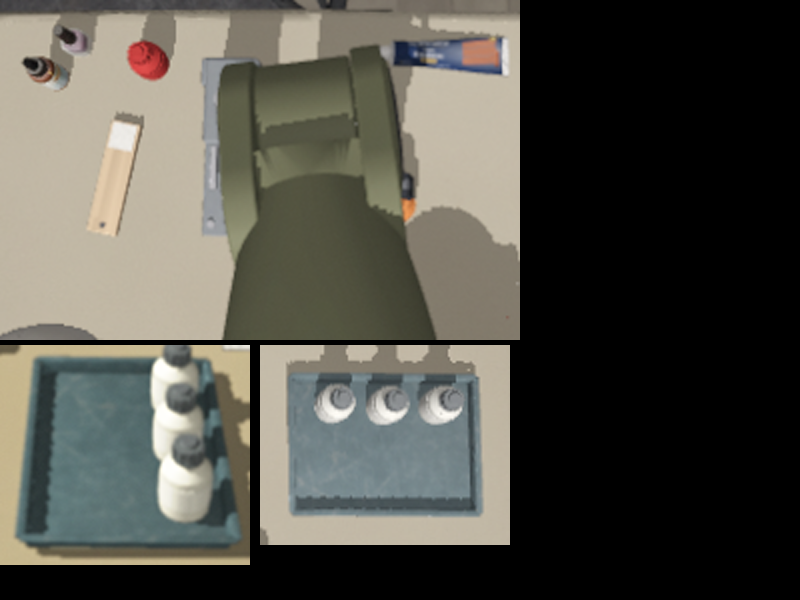

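All three bottles stand upright in the tray in both crops. The tally is unmoved, with its paper field at about top pixel (151,188), which is world (594,375). Its centre is about (539,386), at -11°.

Request:
{"method": "send_rows", "body": {"steps": "0.001 0.06 0 4 0.06; 0.002 0.12 0 8 0.06; 0.004 0.18 0 11 0.06; 0.006 0.24 0 11 0.06; 0.007 0.3 0 11 0.06; 0.007 0.322 0 11 0.06; 0.007 0.322 0 11 0.06; 0.007 0.322 0.05 11 0.06; 0.007 0.322 0.08 11 0.06; 0.007 0.322 0.08 11 0.06; 0.007 0.322 0.08 11 0.06"}}

```text
clock: 27.58
ee_pos: [508.1, 390.8, 101.2]
tool_rot: [0.0, 0.096, 0.995, 0.0]
force: [0.0, 0.3, 0.2]
width: 59.7
grip_force: 0.0
```

```bash
python3 - <<'E'
from h import *
s=state();print(s['ee_pos'],s['joints'].round(3),s['tool_rot'].round(3),s['clock'])
t=look('top'); f=look('side')
up=lambda i,r,k:cv2.resize(cv2.cvtColor(i['img'],cv2.COLOR_RGB2BGR)[r[0]:r[1],r[2]:r[3]],None,fx=k,fy=k,interpolation=cv2.INTER_CUBIC)
a=up(t,(150,250,110,210),4); b=up(f,(165,215,230,330),4)
o=np.zeros((600,800,3),np.uint8); o[:400,:400]=a; o[:200,400:]=b
cv2.imwrite('pics/c5.png',o)
E
```

```text
[508.13966036 390.84421751 101.16190013] [ 0.656  0.531 -0.209  0.83  -0.     0.849] [0.    0.096 0.995 0.   ] 27.575
```

View pics/c5.png

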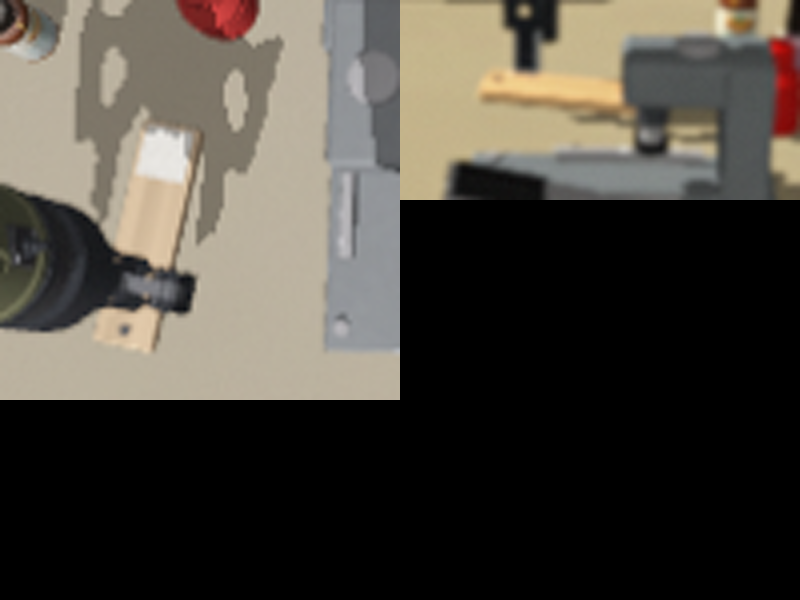

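The fingers straddle the tally near its dot end at crop (150,285), and they line up with it.

Request:
{"method": "send_rows", "body": {"steps": "0 0 0.015 0 0.06; 0 0 0.026 0 0.06; 0 0 0.028 0 0.06; 0 0 0.028 0 0.045; 0 0 0.028 0 0.03; 0 0 0.028 0 0.03; 0 0 0.028 0 0.03; 0 0 0.028 0 0.03; 0 0 0.028 0 0.03; 0 0 0.028 0 0.03", "newtons": 30}}

```text
clock: 28.92
ee_pos: [507.1, 391.9, 72.0]
tool_rot: [0.0, 0.095, 0.995, 0.0]
force: [-0.2, -0.2, -0.1]
width: 38.9
grip_force: 31.3
```

Request:
{"method": "send_rows", "body": {"steps": "0 0 -0.02 0 0.03; 0 0 -0.06 0 0.03; 0 0 -0.06 -6 0.03; 0 0 -0.06 -11 0.03; 0 0 -0.06 -11 0.03; 0 0 -0.06 -11 0.03; 0 0 -0.06 -11 0.03"}}

```text
clock: 29.8
ee_pos: [506.9, 391.8, 131.7]
tool_rot: [-0.0, 0.0, 1.0, -0.0]
force: [0.2, -0.7, -1.0]
width: 39.2
grip_force: 31.2
```

```bash
python3 - <<'E'
from h import *
s=state();print(s['ee_pos'],s['tool_rot'].round(4),s['force'],s['width'],s['clock'])
t=look('top'); f=look('side')
z=s['ee_pos'][2]-60
hsv=cv2.cvtColor(t['img'],cv2.COLOR_RGB2HSV).astype(int)
pr=proj(t,[s['ee_pos']+[87,0,-60]])[0]; print('pred',pr)
m=np.zeros(hsv.shape[:2],bool); u,v=pr.astype(int); m[v-25:v+25,u-25:u+25]=((hsv[...,2]>200)&(hsv[...,1]<25))[v-25:v+25,u-25:u+25]
print(blobs(t,m,z,30))
up=lambda i,r,k:cv2.resize(cv2.cvtColor(i['img'],cv2.COLOR_RGB2BGR)[r[0]:r[1],r[2]:r[3]],None,fx=k,fy=k,interpolation=cv2.INTER_CUBIC)
a=up(t,(150,250,90,190),4); b=up(f,(145,205,230,330),4)
o=np.zeros((600,800,3),np.uint8); o[:400,:400]=a; o[:240,400:]=b
cv2.imwrite('pics/c6.png',o)
E
```

```text
[506.92802016 391.76159297 131.69792721] [-1.e-04  0.e+00  1.e+00 -1.e-04] [ 0.15704418 -0.68382612 -0.98651872] 39.19717360459001 29.8
pred [136.31520937 184.54675714]
[]
```

View pics/c6.png

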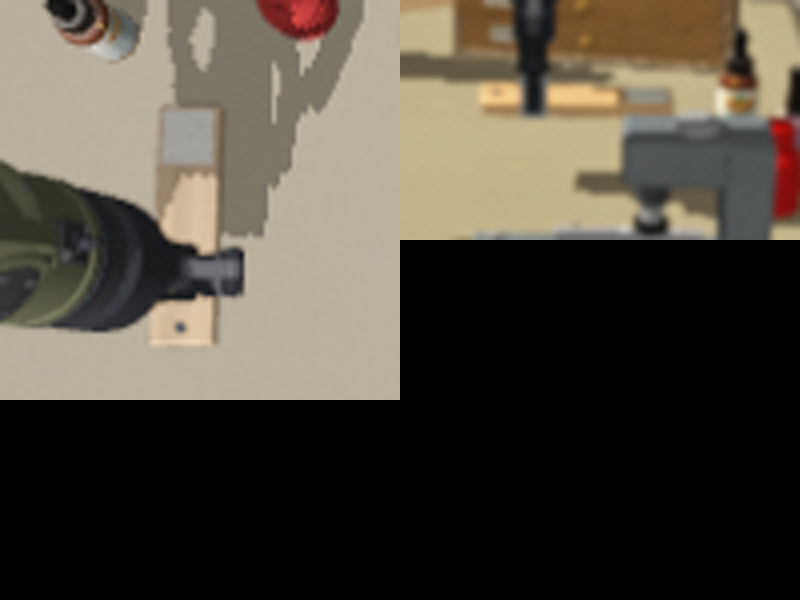

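The tally hangs level and nearly along x. The paper centre is at crop (187,136), which is pixel (136.9,184.1) and within 1.5 mm of the prediction.

Request:
{"method": "send_rows", "body": {"steps": "0.02 -0.05 0 -1 0.03; 0.04 -0.1 0 -1 0.03; 0.06 -0.15 0 -1 0.03; 0.071 -0.178 0 -1 0.03; 0.071 -0.178 0 -1 0.03; 0.071 -0.178 0 -1 0.03; 0.071 -0.178 0.03 -1 0.03; 0.071 -0.178 0.045 -1 0.03; 0.071 -0.178 0.045 -1 0.03; 0.071 -0.178 0.045 -1 0.03"}}

```text
clock: 31.15
ee_pos: [436.6, 214.2, 87.3]
tool_rot: [0.0, -0.009, 1.0, 0.0]
force: [-0.1, -0.1, -0.0]
width: 39.2
grip_force: 31.2
```

```bash
python3 - <<'E'
from h import *
s=state();print(s['ee_pos'],s['tool_rot'].round(4),s['force'],s['width'],s['clock'])
t=look('top'); f=look('side')
print('mark pred',proj(t,[s['ee_pos']+[88,0,-60]])[0])
up=lambda i,r,k:cv2.resize(cv2.cvtColor(i['img'],cv2.COLOR_RGB2BGR)[r[0]:r[1],r[2]:r[3]],None,fx=k,fy=k,interpolation=cv2.INTER_CUBIC)
a=up(t,(145,270,175,275),4); b=up(f,(160,240,230,330),4)
o=np.zeros((600,800,3),np.uint8); o[:500,:400]=a; o[:320,400:]=b
cv2.imwrite('pics/c7.png',o)
E
```

```text
[436.59297567 214.24370016  87.31121942] [ 2.0e-04 -9.3e-03  1.0e+00  1.0e-04] [-0.14297858 -0.08264629 -0.0051439 ] 39.20995054248711 31.15
mark pred [209.51931882 214.01209968]
```

View pics/c7.png

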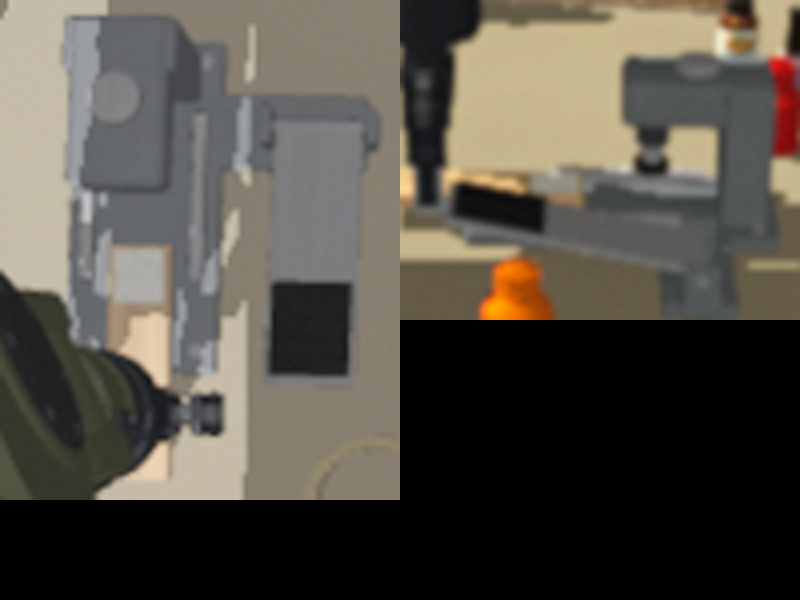

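The paper field is at crop (139,275), which is pixel (209.8,213.8) and matches the prediction. The tally lies between the strips, so I slide it forward 69 mm and lower it.

Request:
{"method": "send_rows", "body": {"steps": "-0.02 0 0 0 0.03; -0.04 0 0 0 0.03; -0.06 0 0 0 0.03; -0.069 0 0 0 0.03; -0.069 0 0 0 0.03; -0.069 0 0.002 0 0.03; -0.069 0 0.003 0 0.03; -0.069 0 0.003 0 0.03"}}

```text
clock: 32.25
ee_pos: [504.4, 214.9, 83.9]
tool_rot: [-0.0, -0.009, 1.0, -0.0]
force: [-2.2, -0.7, 2.9]
width: 39.1
grip_force: 31.5
```

```bash
python3 - <<'E'
from h import *
s=state();print(s['ee_pos'],s['force'])
t=look('top'); f=look('side')
up=lambda i,r,k:cv2.resize(cv2.cvtColor(i['img'],cv2.COLOR_RGB2BGR)[r[0]:r[1],r[2]:r[3]],None,fx=k,fy=k,interpolation=cv2.INTER_CUBIC)
a=up(t,(145,270,175,275),4); b=up(f,(160,240,230,330),4)
o=np.zeros((600,800,3),np.uint8); o[:500,:400]=a; o[:320,400:]=b
cv2.imwrite('pics/c8.png',o)
E
```

```text
[504.35069898 214.93434128  83.92921266] [-2.1691495  -0.71287164  2.93442788]
```

View pics/c8.png

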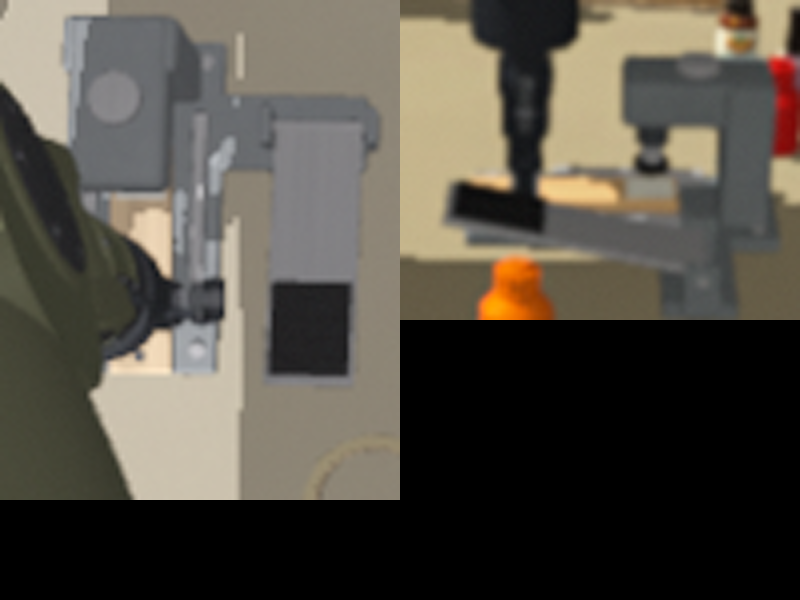

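The tally's rear end is flush with the bed front and its paper field is under the die at side crop (655,188). I release it and move over the treadle pad.

Request:
{"method": "send_rows", "body": {"steps": "0 0 0 0 0.045; 0 0 0 0 0.052; 0 0 0 0 0.052; 0 0 -0.02 0 0.052; 0 0 -0.05 0 0.052; 0 0 -0.08 0 0.052; 0.015 -0.06 -0.08 0 0.02; 0.015 -0.115 -0.08 0 0; 0.015 -0.115 -0.08 0 0; 0.015 -0.115 -0.08 0 0; 0.015 -0.115 -0.08 0 0; 0.015 -0.115 -0.08 0 0"}}

```text
clock: 33.85
ee_pos: [492.3, 100.8, 163.8]
tool_rot: [-0.0, -0.01, 1.0, 0.0]
force: [0.2, -0.2, 0.0]
width: 0.4
grip_force: 0.0
```

Request:
{"method": "send_rows", "body": {"steps": "0 0 0.01 0 0; 0 0 0.02 0 0; 0 0 0.028 0 0; 0 0 0.034 0 0; 0 0 0.034 0 0"}}

```text
clock: 34.48
ee_pos: [491.8, 99.7, 129.4]
tool_rot: [-0.001, -0.009, 1.0, -0.0]
force: [-2.1, -0.1, 2.8]
width: -0.0
grip_force: 1.4
```

```bash
python3 - <<'E'
from h import *
s=state();print(s['ee_pos'],s['force'])
t=look('top'); f=look('side')
up=lambda i,r,k:cv2.resize(cv2.cvtColor(i['img'],cv2.COLOR_RGB2BGR)[r[0]:r[1],r[2]:r[3]],None,fx=k,fy=k,interpolation=cv2.INTER_CUBIC)
a=up(t,(145,270,175,275),4); b=up(f,(160,240,230,330),4)
o=np.zeros((600,800,3),np.uint8); o[:500,:400]=a; o[:320,400:]=b
cv2.imwrite('pics/c9.png',o)
E
```

```text
[491.8303867   99.722269   129.42484123] [-2.07515038 -0.06412403  2.80096812]
```

View pics/c9.png

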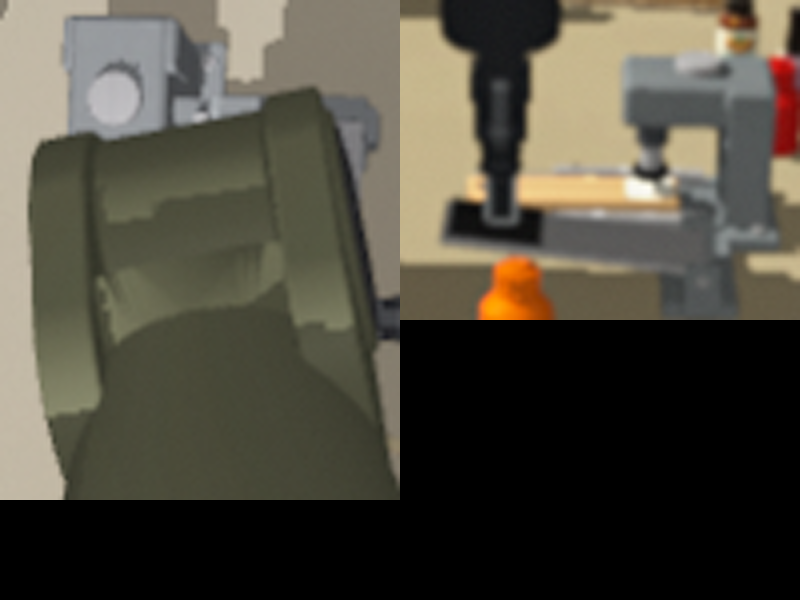

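The tally lies flat on the bed with the die centred over the paper at side crop (648,185). The treadle is partly down.

Request:
{"method": "send_rows", "body": {"steps": "0 0 0.004 0 0; 0 0 0.008 0 0; 0 0 0.012 0 0; 0.002 0 0.016 0 0; 0.002 0 0.02 0 0; 0.002 0 0.02 0 0"}}

```text
clock: 35.33
ee_pos: [491.2, 99.8, 110.1]
tool_rot: [0.001, -0.009, 1.0, -0.0]
force: [-0.3, -1.1, 6.1]
width: 0.2
grip_force: 3.2
```

Request:
{"method": "send_rows", "body": {"steps": "0 0 0.001 0 0; 0 0 0.002 0 0; 0 0 0.003 0 0; 0 0 0.004 0 0; 0 0 0.004 0 0; 0 0 0.004 0 0"}}

```text
clock: 36.08
ee_pos: [491.1, 99.8, 106.9]
tool_rot: [0.001, -0.009, 1.0, 0.0]
force: [-3.3, -1.6, 13.3]
width: -0.4
grip_force: 6.7
```

Request:
{"method": "send_rows", "body": {"steps": "0 0 0.001 0 0; 0 0 0.002 0 0; 0 0 0.002 0 0; 0 0 0.002 0 0"}}

```text
clock: 36.58
ee_pos: [491.2, 99.8, 106.1]
tool_rot: [0.001, -0.009, 1.0, 0.0]
force: [-8.6, -1.9, 26.6]
width: -0.3
grip_force: 13.7
```

```bash
python3 - <<'E'
from h import *
s=state();print(s['ee_pos'],s['force'])
f=look('side')
o=cv2.resize(cv2.cvtColor(f['img'],cv2.COLOR_RGB2BGR)[160:240,230:330],None,fx=5,fy=5,interpolation=cv2.INTER_CUBIC)
cv2.imwrite('pics/c10.png',o)
E
```

```text
[491.2100461   99.82120683 106.13149685] [-8.56918442 -1.89187867 26.60519886]
```

View pics/c10.png

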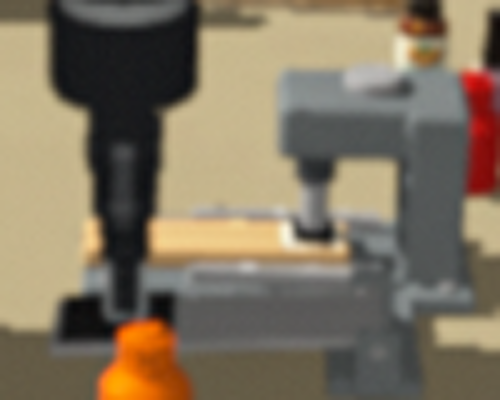

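The die is down on the centre of the paper at (310,232), and the force rises to 26 N, so the treadle is at its stop. Next I let it come up.

Request:
{"method": "send_rows", "body": {"steps": "0 0 -0.01 0 0; 0 0 -0.02 0 0; 0 0 -0.035 0 0; 0 0 -0.05 0 0; 0 0 -0.07 0 0; 0.01 -0.04 -0.08 0 0.02; 0.02 -0.09 -0.08 0 0.052; 0.02 -0.09 -0.08 0 0.052;0.02 -0.09 -0.08 0 0.052"}}

```text
clock: 37.75
ee_pos: [471.6, 9.5, 184.0]
tool_rot: [-0.0, -0.009, 1.0, 0.0]
force: [0.3, 0.3, -0.2]
width: 52.0
grip_force: 0.0
```

```bash
python3 - <<'E'
from h import *
s=state();print(s['ee_pos'],s['force'],s['width'])
t=look('top');f=look('side')
hsv=cv2.cvtColor(f['img'],cv2.COLOR_RGB2HSV).astype(int)
# expected tally top corners (mark at 593,214.5)
C=[(463,234.5,24),(463,194.5,24),(613,194.5,24),(613,234.5,24)]
print('expected side',proj(f,C).round(1).tolist()); print('expected top',proj(t,C).round(1).tolist())
m=np.zeros(hsv.shape[:2],bool); m[180:225,225:330]=((hsv[...,0]>8)&(hsv[...,0]<20)&(hsv[...,1]>80)&(hsv[...,2]>120))[180:225,225:330]
print('side wood',[b[:2] for b in blobs(f,m,24,20)])
ht=cv2.cvtColor(t['img'],cv2.COLOR_RGB2HSV).astype(int)
m=np.zeros(ht.shape[:2],bool); m[195:250,190:235]=((ht[...,0]>8)&(ht[...,0]<20)&(ht[...,1]>60)&(ht[...,2]>120))[195:250,190:235]
print('top wood',[b for b in blobs(t,m,24,20)])
E
```

```text
[471.64733997   9.46092806 184.00439855] [ 0.32430385  0.33825136 -0.2101835 ] 51.97100986767236
expected side [[247.1, 202.3], [246.4, 208.5], [299.7, 209.2], [299.0, 203.0]]
expected top [[201.5, 237.9], [216.9, 238.0], [218.0, 180.3], [202.7, 180.2]]
side wood [(array([271.4, 206.3]), [250, 200, 47, 12, 248])]
top wood [(array([204.8, 217.9]), [196, 195, 19, 46, 622], array([515., 227.,  24.]))]
```

```bash
python3 - <<'E'
from h import *
t=look('top')
ht=cv2.cvtColor(t['img'],cv2.COLOR_RGB2HSV).astype(int)
for r in range(196,246,6): print(r,' '.join('%d/%d/%d'%tuple(ht[r,c]) for c in range(190,228,2)))
E
```

```text
196 20/37/188 21/26/155 103/12/152 135/3/184 130/6/122 17/50/220 17/23/229 17/22/225 19/12/229 18/11/233 21/8/234 19/12/233 17/69/192 102/8/150 109/13/156 107/12/153 108/8/161 135/3/186 110/8/99
202 21/37/188 21/12/147 107/11/163 135/3/185 14/47/137 17/62/222 17/62/221 17/66/209 17/65/212 17/63/218 17/63/220 17/63/217 15/53/158 109/13/154 107/12/153 111/12/153 120/4/183 130/4/186 110/12/124
208 20/38/190 0/0/147 110/9/162 140/4/186 16/64/175 17/63/223 17/64/218 17/65/211 17/64/215 17/63/222 17/63/219 17/65/217 15/4/124 107/12/153 107/12/153 105/10/153 120/5/165 140/4/186 111/14/129
214 20/38/190 113/7/152 108/8/156 120/5/163 17/56/224 16/63/223 17/64/214 17/65/213 17/63/218 17/63/224 17/63/220 17/69/193 107/12/155 99/12/153 105/13/154 103/12/154 110/4/171 130/4/174 107/12/145
220 20/37/185 107/12/151 103/12/155 14/20/168 17/62/222 17/63/222 17/65/212 17/65/216 17/62/222 17/63/223 17/63/221 15/64/148 107/11/156 107/12/155 107/12/154 105/13/155 103/12/154 105/10/154 103/12/155
226 20/36/185 110/10/154 109/13/155 16/48/187 17/63/222 17/63/218 17/66/214 17/63/218 17/62/225 17/61/224 17/63/217 10/6/125 103/12/155 110/10/154 107/12/154 103/12/154 107/12/155 103/12/155 107/12/155
232 20/35/182 110/10/159 135/6/181 17/62/222 17/64/219 17/63/214 17/63/217 17/63/222 17/61/227 17/61/224 17/67/197 107/14/131 105/10/156 103/11/156 103/11/156 107/12/155 120/4/173 135/5/187 108/8/163
238 21/37/186 22/30/185 19/39/196 17/62/219 17/64/212 17/64/214 16/62/210 17/62/225 17/63/227 17/61/225 17/64/160 20/21/181 19/22/183 21/22/182 18/21/181 21/19/173 20/14/166 20/13/171 21/15/172
244 20/38/189 20/38/188 20/38/189 21/39/190 20/39/190 20/39/190 21/39/189 20/38/190 20/39/190 21/39/189 20/39/190 20/38/189 21/39/189 20/38/190 21/39/190 20/38/189 19/38/189 19/38/190 20/39/190
```

```bash
python3 - <<'E'
from h import *
f=look('side'); t=look('top')
wm=lambda h:((h[...,0]>8)&(h[...,0]<20)&(h[...,1]>80)&(h[...,2]>120)).astype(np.uint8)
cur=f['img'][160:240,230:330]
ims={'now':cur}
c9=cv2.cvtColor(cv2.imread('pics/c9.png'),cv2.COLOR_BGR2RGB)[:320,400:]; ims['c9']=cv2.resize(c9,(100,80),interpolation=cv2.INTER_AREA)
c10=cv2.cvtColor(cv2.imread('pics/c10.png'),cv2.COLOR_BGR2RGB); ims['c10']=cv2.resize(c10,(100,80),interpolation=cv2.INTER_AREA)
for k,i in ims.items():
    m=wm(cv2.cvtColor(i,cv2.COLOR_RGB2HSV).astype(int))[:58]; m[:35]=0
    out=[]
    for c in (38,44,50,56,60): 
        r=np.where(m[:,c])[0]; out.append((int(r.min()),int(r.max())) if len(r) else None)
    u=np.where(m.any(0))[0]; print(k,u.min(),u.max(),out)
ht=cv2.cvtColor(t['img'],cv2.COLOR_RGB2HSV).astype(int)
m=((ht[...,0]>=14)&(ht[...,0]<19)&(ht[...,1]>45)&(ht[...,2]>185)); z=np.zeros_like(m); z[200:242,192:225]=m[200:242,192:225]
p=cv2.findContours(z.astype(np.uint8),0,2)[0]; p=max(p,key=cv2.contourArea); r=cv2.minAreaRect(p); print(r)
rows=[(v,np.where(z[v])[0].min(),np.where(z[v])[0].max()) for v in range(202,238,5)]; print(rows)
cl=[((a+b)/2,v) for v,a,b in rows]; P=ray(t,cl,24); k=np.polyfit(P[:,0],P[:,1],1); print('slope',k[0],'y at 463,593',np.polyval(k,[463,507,538,593]))
v=np.where(z.any(1))[0]; print('rear row',v.max(), ray(t,[(203,v.max()+.5)],24), 'paper edge', [ (q,ht[q,205].tolist()) for q in range(194,202)])
print(ray(t,[(206,198)],24))
E
```

```text
now 20 98 [(42, 50), (43, 51), (43, 51), (49, 51), (49, 51)]
c9 16 98 [(44, 52), (44, 51), (44, 51), (49, 51), (50, 51)]
c10 16 98 [(44, 51), (44, 51), (44, 51), (49, 51), (50, 51)]
((204.1707305908203, 219.96340942382812), (14.908257484436035, 41.632686614990234), 6.34019136428833)
[(202, np.int64(199), np.int64(213)), (207, np.int64(199), np.int64(213)), (212, np.int64(198), np.int64(212)), (217, np.int64(197), np.int64(212)), (222, np.int64(197), np.int64(211)), (227, np.int64(196), np.int64(210)), (232, np.int64(196), np.int64(210)), (237, np.int64(195), np.int64(209))]
slope -0.09713492810233226 y at 463,593 [233.04109144 228.7671546  225.75597183 220.41355078]
rear row 241 [[453.82640936 230.31965748  24.        ]] paper edge [(194, [20, 7, 233]), (195, [21, 8, 231]), (196, [19, 16, 225]), (197, [17, 42, 214]), (198, [17, 64, 207]), (199, [17, 65, 208]), (200, [17, 66, 209]), (201, [17, 66, 210])]
[[566.45566307 224.89206453  24.        ]]
```

The side pictures show the tally in place during stamping, and the knock came afterwards. It now lies at about -5.5° with its centre near (531,226), so I pick it up from there.

Request:
{"method": "send_rows", "body": {"steps": "-0.008 0.05 0 2 0.056; -0.016 0.1 0 4 0.056; -0.024 0.16 0 6.5 0.056; -0.031 0.219 0 6.5 0.056; -0.031 0.219 0 6.5 0.056; -0.031 0.219 0 6.5 0.056; -0.031 0.219 0.05 6.5 0.056; -0.031 0.219 0.08 6.5 0.056; -0.031 0.219 0.09 6.5 0.056; -0.031 0.219 0.095 6.5 0.056; -0.031 0.219 0.099 6.5 0.056; -0.031 0.219 0.099 6.5 0.056"}}

```text
clock: 39.5
ee_pos: [499.4, 229.0, 85.6]
tool_rot: [0.001, 0.048, 0.999, 0.0]
force: [-0.4, -0.5, -0.3]
width: 55.8
grip_force: 0.0
```

Force is clear, so I close the fingers, back the tally out along its axis, and lift.

Request:
{"method": "send_rows", "body": {"steps": "0 0 0.001 0 0.04; 0 0 0.001 0 0.03; 0 0 0.001 0 0.03; 0 0 0.001 0 0.03; 0 0 0.001 0 0.03; 0 0 0.001 0 0.03; 0 0 -0.002 0 0.03; 0 0 -0.002 0 0.03", "newtons": 30}}

```text
clock: 40.5
ee_pos: [498.8, 228.9, 86.9]
tool_rot: [-0.0, 0.048, 0.999, -0.0]
force: [-0.8, 0.2, -0.9]
width: 39.2
grip_force: 30.2
```

Request:
{"method": "send_rows", "body": {"steps": "0.02 0 0 0 0.03; 0.05 0 0 0 0.03; 0.075 0 0 0 0.03; 0.075 0 0 0 0.03; 0.075 0 -0.03 0 0.03; 0.075 0 -0.08 0 0.03; 0.075 0 -0.105 0 0.03; 0.075 0 -0.105 0 0.03; 0.075 0 -0.105 0 0.03"}}

```text
clock: 41.62
ee_pos: [424.5, 235.8, 191.2]
tool_rot: [-0.0, 0.048, 0.999, -0.0]
force: [0.3, -0.5, -0.5]
width: 39.4
grip_force: 30.5
```

```bash
cat >> h.py <<'E'
from scipy.spatial.transform import Rotation as Ro
def shift(target):
    s=state(); w,x,y,z=s['tool_rot']; R=Ro.from_quat([x,y,z,w]).as_matrix()
    d=R.T@(np.array(target)-s['ee_pos'])
    print('shift mm',d.round(1),'toolx yaw deg',np.degrees(np.arctan2(R[1,0],R[0,0])).round(1),'ee',s['ee_pos'].round(1),'q',s['joints'].round(2),'F',s['force'].round(1),s['width'].round(1))
E
python3 -c "
from h import *
shift((527,-266,190))"
```

```text
Traceback (most recent call last):
  File "h.py", line 33, in shift
    print('shift mm',d.round(1),'toolx yaw deg',np.degrees(np.arctan2(R[1,0],R[0,0])).round(1),'ee',s['ee_pos'].round(1),'q',s['joints'].round(2),'F',s['force'].round(1),s['width'].round(1))
                                                                                                                                                                          ^^^^^^^^^^^^^^^^
AttributeError: 'float' object has no attribute 'round'
```

```bash
sed -i "s/s\['width'\].round(1)/s['width']/" h.py; python3 -c "
from h import *
shift((527,-266,190))"
```

```text
shift mm [-150.  -489.7    1.4] toolx yaw deg 174.5 ee [424.5 235.8 191.2] q [ 0.51  0.18 -0.49  0.9  -0.    0.6 ] F [ 0.3 -0.5 -0.5] 39.378670351140045
```

Request:
{"method": "send_rows", "body": {"steps": "-0.015 -0.05 0 9 0.03; -0.03 -0.1 0 18 0.03; -0.045 -0.15 0 27 0.03; -0.06 -0.2 0 36 0.03; -0.075 -0.25 0 45 0.03; -0.09 -0.3 0 54 0.03; -0.105 -0.35 0 63 0.03; -0.12 -0.4 0 72 0.03; -0.135 -0.45 0 80 0.03; -0.15 -0.49 0 84.5 0.03; -0.15 -0.49 0 84.5 0.03; -0.15 -0.49 0 84.5 0.03"}}

```text
clock: 43.12
ee_pos: [526.0, -265.4, 190.2]
tool_rot: [-0.002, 0.707, 0.707, -0.0]
force: [-0.7, -0.9, -0.2]
width: 39.1
grip_force: 30.6
```

```bash
python3 - <<'E'
from h import *
shift((527,-266,74))
f=look('side','s9.png'); t=look('top','t9.png')
z=state()['ee_pos'][2]-60
C=[(507,-223,z),(547,-223,z),(547,-373,z),(507,-373,z)]
print('exp side',proj(f,C).round(0).tolist())
h=cv2.cvtColor(f['img'],cv2.COLOR_RGB2HSV).astype(int)
m=((h[...,0]>8)&(h[...,0]<20)&(h[...,1]>60)&(h[...,2]>120)); q=np.zeros_like(m); q[255:345,225:325]=m[255:345,225:325]
print([b[:2] for b in blobs(f,q,z,40)])
w=(h[...,1]<30)&(h[...,2]>150); q=np.zeros_like(m); q[260:400,235:345]=w[260:400,235:345]
print('white',[b[:2] for b in blobs(f,q,z,40)])
print('bottles exp',proj(f,[(615,-229,30),(615,-298,30),(615,-368,30)]).round(0).tolist())
E
```

```text
shift mm [ -0.8   1.3 116.2] toolx yaw deg 90.1 ee [ 526.  -265.4  190.2] q [-0.47  0.36 -0.24  0.97  0.    1.1 ] F [-0.7 -0.9 -0.2] 39.09866093462909
exp side [[257.0, 256.0], [278.0, 257.0], [279.0, 307.0], [254.0, 306.0]]
[(array([266.3, 283.9]), [253, 258, 26, 57, 484])]
white [(array([305. , 304.4]), [300, 291, 20, 27, 180]), (array([265.6, 301. ]), [256, 295, 20, 13, 253]), (array([308. , 330.1]), [301, 320, 22, 23, 236]), (array([315.2, 359.5]), [303, 346, 27, 27, 493])]
bottles exp [[311.0, 302.0], [314.0, 325.0], [317.0, 352.0]]
```

Request:
{"method": "send_rows", "body": {"steps": "-0.001 0.001 0.05 0 0.03; -0.001 0.001 0.09 0 0.03; -0.001 0.001 0.105 0 0.03; -0.001 0.001 0.111 0 0.03; -0.001 0.001 0.114 0 0.03; -0.001 0.001 0.115 0 0.03; -0.001 0.001 0.115 0 0.03"}}

```text
clock: 44.1
ee_pos: [528.5, -267.3, 77.8]
tool_rot: [0.001, 0.707, 0.707, 0.0]
force: [-0.5, 0.3, -0.6]
width: 39.0
grip_force: 30.5
```

Request:
{"method": "send_rows", "body": {"steps": "0 0 0 0 0.03; 0 0 0.001 0 0.03; 0 0 0.002 0 0.03; 0 0 0.002 0 0.03; 0 0 0.002 0 0.03"}}

```text
clock: 44.72
ee_pos: [528.0, -267.0, 75.1]
tool_rot: [0.0, 0.707, 0.707, 0.0]
force: [-2.2, -0.1, 3.6]
width: 39.4
grip_force: 31.0
```

Contact. I release, lift straight up, and retreat.

Request:
{"method": "send_rows", "body": {"steps": "0 0 0 0 0.042; 0 0 0 0 0.048; 0 0 0 0 0.048; 0 0 0 0 0.048; 0 0 -0.02 0 0.048; 0 0 -0.06 0 0.048; 0 0 -0.12 0 0.048; 0 0 -0.17 0 0.048; 0 0 -0.17 0 0.048"}}

```text
clock: 45.85
ee_pos: [530.3, -268.2, 249.9]
tool_rot: [0.004, 0.707, 0.707, 0.001]
force: [0.7, -0.6, -0.5]
width: 48.2
grip_force: 0.0
```

Request:
{"method": "send_rows", "body": {"steps": "-0.05 -0.05 0 0 0.048; -0.1 -0.09 0 0 0.048; -0.15 -0.13 0 0 0.048; -0.2 -0.17 0 0 0.048; -0.25 -0.2 0 0 0.048; -0.27 -0.22 0 0 0.048; -0.27 -0.22 0 0 0.048; -0.27 -0.22 0 0 0.048"}}

```text
clock: 46.85
ee_pos: [308.1, -536.4, 243.9]
tool_rot: [-0.001, 0.707, 0.707, 0.0]
force: [-1.1, 0.6, 0.5]
width: 47.8
grip_force: 0.0
```

```bash
python3 - <<'E'
from h import *
s=state(); print(s['ee_pos'],s['force'],s['clock'])
f=look('side','s10.png'); t=look('top','t10.png')
h=cv2.cvtColor(t['img'],cv2.COLOR_RGB2HSV).astype(int); hs=cv2.cvtColor(f['img'],cv2.COLOR_RGB2HSV).astype(int)
m=(h[...,1]>40)&(h[...,0]<22)&(h[...,2]>130); m2=(h[...,1]<30)&(h[...,2]>140)
q=np.zeros_like(m); q[168:232,364:450]=m[168:232,364:450]; c=max(cv2.findContours(q.astype(np.uint8),0,2)[0],key=cv2.contourArea); r=cv2.minAreaRect(c); print('wood',r,ray(t,cv2.boxPoints(r),14).round(0).tolist())
q=np.zeros_like(m); q[168:232,364:450]=m2[168:232,364:450]
for b in blobs(t,q,14,30): print('white top',b)
q=np.zeros_like(m); q[290:385,240:340]=((hs[...,1]<30)&(hs[...,2]>140))[290:385,240:340]
for b in blobs(f,q,14,30): print('white side',b[:2])
# treadle pad & bystanders
q=np.zeros_like(m); q[205:250,235:270]=(h[...,2]<70)[205:250,235:270]; print('pad',blobs(t,q,68,50))
q=np.zeros_like(m); q[130:165,270:350]=((h[...,0]>105)&(h[...,1]>100))[130:165,270:350]; print('tube',blobs(t,q,20,50))
t0=cv2.cvtColor(cv2.imread('pics/top0.png'),cv2.COLOR_BGR2HSV).astype(int)
q=np.zeros_like(m); q[130:165,270:350]=((t0[...,0]>105)&(t0[...,1]>100))[130:165,270:350]; print('tube0',blobs(t,q,20,50))
E
```

```text
[ 308.12940269 -536.37993037  243.8748916 ] [-1.078516    0.59004263  0.50037687] 46.85
wood ((407.0, 214.5), (15.0, 56.0), 90.0) [[546.0, -225.0, 14.0], [547.0, -372.0, 14.0], [508.0, -371.0, 14.0], [507.0, -224.0, 14.0]]
white top (array([380.9, 182. ]), [372, 172, 21, 17, 172], array([ 612., -231.,   14.]))
white top (array([406.9, 183.4]), [398, 173, 22, 17, 169], array([ 609., -299.,   14.]))
white top (array([433.5, 182.9]), [425, 173, 21, 17, 182], array([ 611., -369.,   14.]))
white top (array([429.4, 213.6]), [423, 208, 14, 12, 165], array([ 530., -357.,   14.]))
white side (array([310.8, 335.6]), [300, 291, 30, 82, 1228])
white side (array([266.5, 353.4]), [258, 347, 18, 14, 246])
pad [(array([252.3, 226.5]), [243, 215, 20, 24, 444], array([491., 100.,  68.]))]
tube [(array([293.3, 146.5]), [287, 141, 17, 12, 110], array([704.,  -1.,  20.])), (array([322.9, 153.3]), [309, 150, 32, 7, 66], array([686., -79.,  20.]))]
tube0 [(array([293.3, 146.5]), [287, 141, 17, 12, 110], array([704.,  -1.,  20.])), (array([323. , 153.3]), [309, 150, 32, 7, 65], array([686., -79.,  20.]))]
```

```bash
python3 -c "
from workcell import *
print(finish_job())"
```

```text
the job is handed in; nothing more can be done
None
```

I handed the job in: all three bottles present stand capped in the tray, and the stamped tally lies flat beside them. The tally was knocked about 15 mm after stamping and I picked it up from there. The treadle is back up, and no verdict came back.

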